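Push a tube offcut up the sloping gutter and close the keeper

TASK

With the outside of the fingers, push the brass tube offcut up the sloping gutter until it drops into the seat against the dark end stop, then push the red keeper bar round across the gutter behind it as far as it goes, so that the tube cannot roll back. Only push: never lift the tube, and take neither the tube nor the keeper between the fingers. Leave the wooden tin, the leather pouch and the perforated block where they are, and finish clear of everything.

Things in the scene. Friction and masses are not known exactly. Their poses are not given: they have to be found in the camera images.
- feed_gutter: Fixed aluminium gutter on a wooden base (x -91 to 117, y -37 to 64 mm, 7 mm thick). Origin: bench-top level under the gutter's centre line; x runs uphill along the gutter, y across, z up. Sizes named below as x, y, z are mm in this frame. Side walls 4 thick, 52 apart, stand 8 above the sloping floor and reach z 44 beside the seat. A post at x 43, y 42 carries the red keeper
- gutter_foot (a point): middle of the gutter floor at its low end (x -70, z 18), where a 6 mm thick lip across the gutter stands 5 above the floor (top z 23). From here the flat floor rises evenly, 8.2 deg, to the crest
- gutter_crest (a point): middle of the crest, the highest point of the gutter floor (x 55, z 36). Beyond it the floor steps down about 5 mm into the seat, which ends at the dark steel end stop (face at x 92, back at x 106, top at z 65)
- tube_seat (a point): where the tube's centre lies when seated against the stop (x 72, y 0, z 50)
- tube_offcut: loose brass tube, 40 mm outside diameter, 48 mm long, 0.15 to 0.31 kg, lying across the gutter (own y = tube axis), origin at its centre. Starts at the foot against the lip (centre x -59, z 40), well above the walls; push it level with its centre or a little lower. Let go on the slope it rolls back to the foot; pushed over the crest it drops by itself into the seat (about 3 mm of play) and stays
- tube_center (a point): centre of the tube
- keeper (a joint): angle (rad) of the red keeper bar on its upright pivot; grows counter-clockwise seen from above. At 0 the bar points downhill and outward (145 deg counter-clockwise from the gutter's x); at 2.18, its end stop, straight across the gutter (its -y, 270 deg) close behind the seated tube. It sweeps round on the downhill side. Starts at 0 to 0.35, stays where it is left; friction about 0.03 N m
- keeper_pivot (a point): pivot axis of the keeper, at mid-height of its bar (x 43, y 42, z 57)
- keeper_bar (a point): point inside the keeper bar, 43 mm from the pivot; x points along the bar to its free end (78 mm from the pivot), y across it, z up. The bar is 8 mm thick and 18 mm high (48 to 66 mm above the bench top). It closes towards its own +y, so the face to push is the -y one
- wax_tin: round wooden lidded tin, 63 mm across, 23 mm high, origin under its centre; leave alone
- leather_pouch: tan leather pouch, 34 x 100 x 26 mm, origin under its centre; leave alone
- sieve_block: square perforated soldering block, 66 x 66 x 15 mm, origin under its centre; leave alone
Mind the look-alikes: they are no part of the job. Several things have the shape of the tube_offcut; the one meant has the colours described above.

How it is judged:
On the way, in this order (a step that is already met when the one before it is completed fails the run):
1. the fingers push the tube past the middle of the slope (x of tube_center in the frame of feed_gutter above 0 m and contact force between the fingers and tube_offcut above 0.05 N).
2. the tube lies in the seat against the stop, the keeper still open (x of tube_center in the frame of feed_gutter above 0.066 m and z of tube_center in the frame of feed_gutter between 0.046 and 0.0535 m and value of joint keeper below 1.2 rad), for 0.2 s.
3. the keeper is fully across behind the tube (x of tube_center in the frame of feed_gutter above 0.066 m and z of tube_center in the frame of feed_gutter between 0.046 and 0.0535 m and value of joint keeper above 2.06 rad), for 0.2 s.
At the end, for the whole second after the job is handed in: the tube is at rest in the seat (centre within 6 mm of its place along the gutter and down on the seat floor), and the keeper is across the gutter, within 0.12 rad (7 deg) of its end stop (all of step 3 and linear speed of tube_offcut below 0.02 m/s); the robot touches nothing.
It fails at once if the tube is lifted 10 to 20 mm off the gutter floor ((x of tube_center in the frame of feed_gutter below -0.02 m and z of tube_center in the frame of feed_gutter above 0.0555 m) or (x of tube_center in the frame of feed_gutter below 0.02 m and z of tube_center in the frame of feed_gutter above 0.0615 m) or z of tube_center in the frame of feed_gutter above 0.067 m).
It fails at once if the tube is taken between the fingers (distance between the grasp point and tube_center below 0.022 m).
It fails at once if the keeper bar is taken between the fingers (x of the grasp point in the frame of keeper_bar between -0.035 and 0.036 m and y of the grasp point in the frame of keeper_bar between -0.008 and 0.008 m and z of the grasp point in the frame of keeper_bar below 0.022 m).
It fails at once if a bystander (wooden tin, leather pouch, perforated block) is moved by more than 15 mm (distance of any of wax_tin, leather_pouch, sieve_block from where it was at the start of the episode above 0.015 m).
It also fails if it takes over 51 s, if anything falls off the work surface, if the arm or the gripper's body presses on something with over 40 N, if the wrist force passes 120 N, or if a joint passes its speed limit or range.

ROBOT

A 7-joint arm with a two-finger parallel gripper is mounted at the origin on a cart in front of the work surface, level with it; the furniture and walls round the work are solid. World frame = base frame: x ahead of the robot, y to its left, z up, the work surface at z = 0. Lengths are in m, angles in rad, forces in N, time in s.
With the tool pointing down it reaches from about 0.35 to 0.9 m from the base axis. Payload 19.9 kg.
Tool frame: the origin (TCP) lies at the very end of the fingers, on their centre line; the grasp point (between the pads) lies 19 mm behind it; x points along the fingers, y is the direction in which the jaws open and shut, and the axes are right-handed (so a half turn about x gives the same grasp; the last joint's range is limited). The gripper opens to 85 mm and grips with 20 to 120 N. Pads are 22 mm wide; open, the fingers measure 114 mm over their backs; the gripper's body (76 mm by 85 mm) begins 54 mm behind the grasp point. The pads swing forward as they close: fully open they stand 13 mm farther back than shut.
Start: joints at [-1.163, 0.417, -0.01, 1.614, 0.005, 1.111, -0.053], TCP at [0.271, 0.563, 0.231] pointing down, gripper open.
Joint ranges: [-2.81, 2.81], [-0.39, 2.02], [-1.27, 1.25], [0.06, 2.57], [-1.19, 4.33], [0.19, 2], [-2.82, 2.82]. Speed limits (rad/s): [1.89, 1.89, 2.39, 2.39, 3.01, 3.01, 3.01].

INTERFACE

Orientations are given as a unit quaternion [x, y, z, w].
In Python, from rig import bot gives the robot as it stands. The module is installed in compiled form; this text tells all that it offers.
- The arm moves only by the tool carry_out, never from a script. Its argument "deltas" is text: rows parted by semicolons, each of 5 numbers parted by spaces: the closure, from -1 (fully open) to 1 (shut), then the shift along the tool's x, y, z in m, then the turn about the tool's x in degrees. A call has exactly 8 rows; each row shifts and turns the commanded pose from where the row before left it, along the tool's axes as they then stand; what a row does not reach is not made up. A row lasts 1/12 s, in which the tool goes at most 41.7 mm and 7.16 degrees, less where a joint would pass 70% of its speed; a pose out of reach is approached as far as the arm can. A call with a gripper value outside its range is refused whole. The fingers move at their own pace and stop on an object; "squeeze" is the grip in N (left out, the last holds). Time passes only in rows, so rows that do not move let the fingers close, or fill a call up. It gives the time, the measured TCP pose, the force and the opening at its end, in the units of the state.
- bot.read_state(): the state, without advancing time (a new reading comes with each control period).
- bot.snapshot(name): name is "side" or "top" or "wrist"; returns a dict with "image" (384x512x3 uint8, red, green, blue), "fov_y" (degrees; the focal length in pixels is half the picture's height over the tangent of half this angle, whatever the lens; pixels are square), "cx", "cy" (the principal point, pixels), "distortion" ([k1, k2, p1, p2, k3] as OpenCV has them; the pictures are not rectified), "position" and "rotation" of the camera in the world; the wrist camera has in their place "tool_from_camera" (4x4, takes a point from camera to tool coordinates, whose origin is the TCP and whose axes are the tool frame's). Camera axes: x right, y down, z forward; pixel columns grow to the right and rows downward; lengths in m; the calibration is good to about 2 mm. A picture is of the moment at which its call begins: read the wrist's pose just before it. There is no depth.
- bot.finish_job(): hands the job in, once; it reports no verdict.
The state is a dict: "t": time; "q": joint angles; "joint_velocities": joint speeds; "joint_efforts": joint torques, N m; "tcp_pos": TCP position; "orientation": TCP orientation; "wrist_force": force on the tool from outside, world axes, zero at the start; "torque": the same for the moment, N m; "gripper_width": finger opening in m.
Only numpy, scipy, OpenCV 4.12 (cv2) and the standard library are available. Lean on these libraries where they do the work, as an engineer would, in place of code of your own. Each camera call takes 0.05 s, during which the arm holds its last target.

## Working session

There is one attempt and no reset: what is moved stays moved. The work goes in short steps, Python scripts to look and compute and a tool call to move; the robot and the scene stay as the last step left them, time stands still between calls to the robot, and variables do not carry over. Pictures are saved under pics/ and viewed, and the job is handed in when it is done.

Besides the shell and the picture viewer there is one more tool, called after "Request:" in YAML: its name, and indented under it one key for each argument. carry_out: Moves the arm, as the interface text tells. Its arguments: {"type":"object","properties":{"deltas":{"type":"string"},"squeeze":{"type":"number"}},"required":["deltas"]}

```bash
mkdir -p pics; ls; python3 - <<'E'
from rig import bot
import cv2,numpy as np,json
s=bot.read_state();print({k:np.round(v,4).tolist() for k,v in s.items()})
for n in ["side","top","wrist"]:
    d=bot.snapshot(n);cv2.imwrite(f"pics/{n}0.png",d["image"][:,:,::-1])
    print(n,{k:np.round(v,4).tolist() for k,v in d.items() if k!="image"})
E
```

```text
pics
{'t': 0.0, 'q': [-1.1635, 0.418, -0.0103, 1.6142, 0.0047, 1.1107, -0.053], 'joint_velocities': [-0.0005, -0.0013, -0.001, -0.0018, 0.001, 0.0005, 0.0003], 'joint_efforts': [-0.0002, -86.4442, 0.6789, -43.4895, 0.019, 0.0075, 0.0], 'tcp_pos': [0.271, 0.5628, 0.2306], 'orientation': [0.1569, 0.6894, -0.1578, 0.6893], 'wrist_force': [-0.3258, -0.0632, -0.3126], 'torque': [-0.0267, 0.0079, -0.0286], 'gripper_width': 0.0854}
side {'fov_y': 49.2601, 'cx': 256.0479, 'cy': 190.3113, 'distortion': [-0.0961, 0.0, 0.0, 0.0, 0.0], 'position': [0.3948, -0.7456, 1.0313], 'rotation': [0.951, -0.0886, 0.0265, -0.2949]}
top {'fov_y': 47.271, 'cx': 255.5787, 'cy': 189.1266, 'distortion': [0.0208, 0.0, 0.0, 0.0, 0.0], 'position': [0.3878, -0.0629, 1.1494], 'rotation': [0.7081, -0.7024, 0.051, -0.0513]}
wrist {'fov_y': 62.307, 'cx': 253.8721, 'cy': 184.6916, 'distortion': [-0.0853, 0.0, 0.0, 0.0, 0.0], 'tool_from_camera': [[0.0009, -0.281, 0.9597, -0.1425], [1.0, -0.0002, -0.001, 0.0], [0.0004, 0.9597, 0.281, -0.0711], [0.0, 0.0, 0.0, 1.0]]}
```

View pics/side0.png

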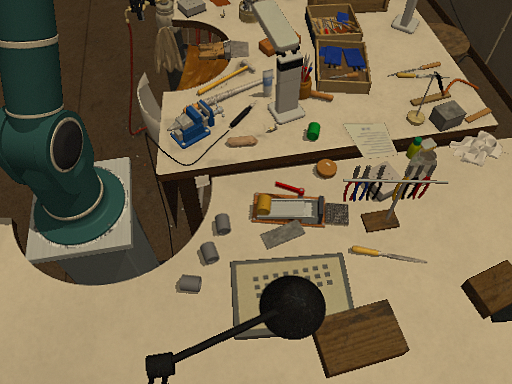

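View pics/top0.png

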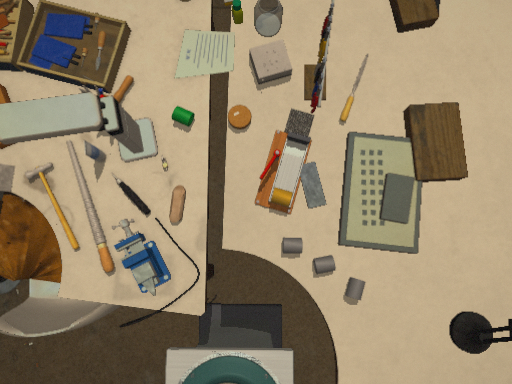

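View pics/wrist0.png

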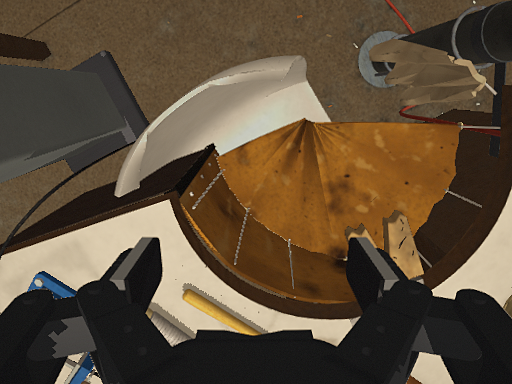

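```bash
python3 - <<'E'
import cv2
i=cv2.imread("pics/top0.png");cv2.imwrite("pics/topc.png",cv2.resize(i[90:225,220:345],None,fx=4.4,fy=4.4,interpolation=cv2.INTER_CUBIC))
i=cv2.imread("pics/side0.png");cv2.imwrite("pics/sidec.png",cv2.resize(i[150:260,230:370],None,fx=5,fy=5,interpolation=cv2.INTER_CUBIC))
E
```

```text
(no output)
```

View pics/topc.png

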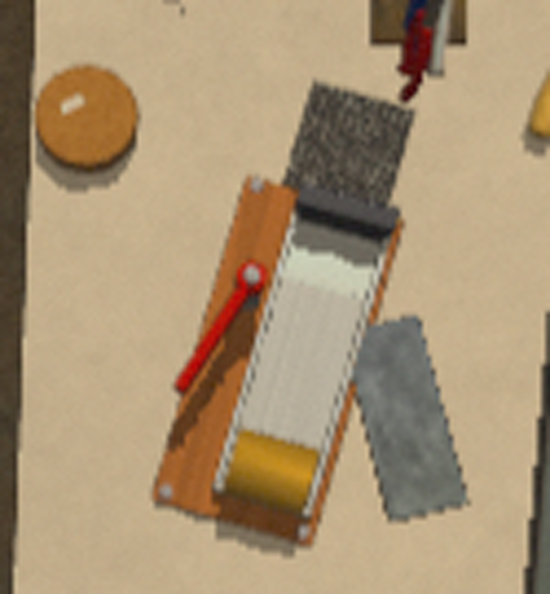

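View pics/sidec.png

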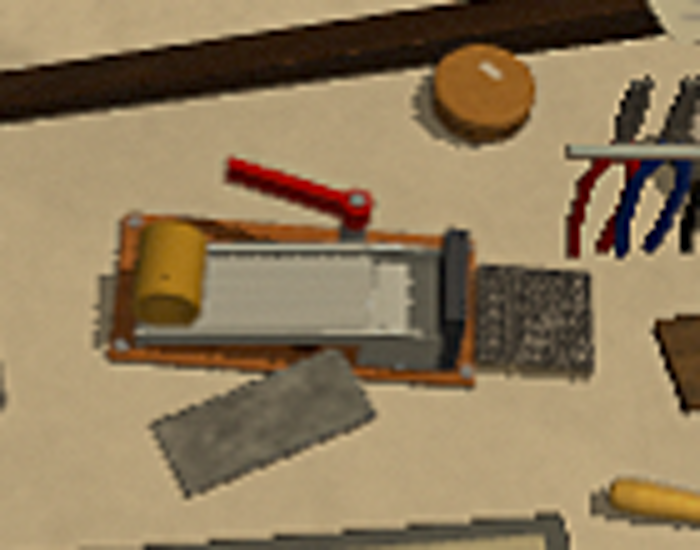

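```bash
cat > h.py <<'E'
import numpy as np,cv2
from scipy.spatial.transform import Rotation as R
def KD(d):
    f=192/np.tan(np.radians(d["fov_y"]/2))
    return np.array([[f,0,d["cx"]],[0,f,d["cy"]],[0,0,1.]]),np.array(d["distortion"],float)
def pose(d,st=None):
    if "position" in d: return R.from_quat(d["rotation"]).as_matrix() if np.size(d["rotation"])==4 else np.array(d["rotation"]),np.array(d["position"])
    T=np.array(d["tool_from_camera"]);Rt=R.from_quat(st["orientation"]).as_matrix()
    return Rt@T[:3,:3],Rt@T[:3,3]+np.array(st["tcp_pos"])
def onplane(d,px,z,st=None):
    K,D=KD(d);Rc,p=pose(d,st)
    u=cv2.undistortPoints(np.array(px,float).reshape(-1,1,2),K,D).reshape(-1,2)
    r=np.c_[u,np.ones(len(u))]@Rc.T
    return p+r*((np.broadcast_to(z,len(u))-p[2])/r[:,2])[:,None]
def proj(d,P,st=None):
    K,D=KD(d);Rc,p=pose(d,st)
    c=(np.array(P,float).reshape(-1,3)-p)@Rc
    return cv2.projectPoints(c,np.zeros(3),np.zeros(3),K,D)[0].reshape(-1,2)
def rigid2(A,B):
    A=np.array(A,float);B=np.array(B,float)[:,:2];a=A.mean(0);b=B.mean(0)
    M=(A-a).T@(B-b);th=np.arctan2(M[0,1]-M[1,0],M[0,0]+M[1,1])
    c,s=np.cos(th),np.sin(th);Q=np.array([[c,-s],[s,c]]);t=b-Q@a
    return th,t,B-(A@Q.T+t)
E
python3 - <<'E'
from h import *
from rig import bot
A=np.array([[117,64],[117,-37],[-91,64],[-91,-37]])/1000
d=bot.snapshot("top")
c=np.array([[248,178],[403,215],[153,497],[308,547]])/4.4+[220,90]
W=onplane(d,c,.007);th,t,r=rigid2(A,W);print("top",np.degrees(th),t,np.round(r*1e3,1).tolist())
top=(th,t)
d2=bot.snapshot("side")
c2=np.array([[476,250],[473,384],[128,212],[108,360]])/5+[230,150]
th2,t2,r2=rigid2(A,onplane(d2,c2,.007));print("side",np.degrees(th2),t2,np.round(r2*1e3,1).tolist())
def toG(P):
    c_,s=np.cos(th),np.sin(th);return (P[:,:2]-t)@np.array([[c_,-s],[s,c_]])
print("keeper piv,end (G)",toG(onplane(d,np.array([[252,274],[181,387]])/4.4+[220,90],.066)))
print("tube",toG(onplane(d,np.array([[272,470]])/4.4+[220,90],.055)))
print("tin/sieve W",onplane(d,np.array([[86,117],[348,140]])/4.4+[220,90],.02))
E
```

```text
top -15.926211541760685 [ 0.58681765 -0.14399389] [[-2.9, -1.6], [2.4, 1.3], [1.0, -2.4], [-0.4, 2.6]]
side -16.707502033292787 [ 0.58679985 -0.14890928] [[-2.5, -4.7], [0.2, 5.6], [1.5, -0.3], [0.9, -0.7]]
keeper piv,end (G) [[ 0.04374539  0.04185282]
 [-0.03091663  0.06250184]]
tube [[-0.06056689 -0.00047884]]
tin/sieve W [[ 0.74749915 -0.01736889  0.02      ]
 [ 0.73437737 -0.17590548  0.02      ]]
```

```bash
python3 - <<'E'
from h import *
from rig import bot
s=bot.read_state();M=R.from_quat(s["orientation"]).as_matrix();print(M.round(4))
print("yaw y-axis",np.degrees(np.arctan2(M[1,1],M[0,1])),"z", np.degrees(np.arctan2(M[1,2],M[0,2])))
E
```

```text
[[-2.000e-04  4.339e-01  9.010e-01]
 [-5.000e-04  9.010e-01 -4.339e-01]
 [-1.000e+00 -6.000e-04  1.000e-04]]
yaw y-axis 64.28591832689554 z -25.71408007297451
```

Request:
carry_out:
  deltas: "1 -0.01 0 0 -7; 1 -0.01 0 0 -2.7; 1 0 -0.033 0.0195 0; 1 0 -0.033 0.0195 0; 1 0 -0.033 0.0195 0; 1 0 -0.033 0.0195 0; 1 0 -0.033 0.0195 0; 1 0 -0.033 0.0195 0"
  squeeze: 20

```text
t: 0.92
tcp_pos: [0.3291, 0.3386, 0.2512]
orientation: [0.099, 0.7, -0.098, 0.7]
wrist_force: [1.6, -0.2, 0.4]
gripper_width: 0.0001
```

Request:
carry_out:
  deltas: "1 0 -0.033 0.0195 0; 1 0 -0.033 0.0195 0; 1 0 -0.033 0.0195 0; 1 0 -0.033 0.0195 0; 1 0 -0.033 0.0195 0; 1 0 -0.033 0.0195 0; 1 0 -0.033 0.0195 0; 1 0 -0.033 0.0195 0"

```text
t: 1.58
tcp_pos: [0.4061, 0.0418, 0.2516]
orientation: [0.099, 0.7, -0.098, 0.7]
wrist_force: [1.9, 1.0, -0.4]
gripper_width: 0.0002
```

Request:
carry_out:
  deltas: "1 0 -0.033 0.0195 0; 1 0 -0.033 0.0195 0; 1 0 -0.033 0.0195 0; 1 0 -0.033 0.0195 0; 1 0 0 0 0; 1 0 0 0 0; 1 0 0 0 0; 1 0 0 0 0"

```text
t: 2.25
tcp_pos: [0.4446, -0.1037, 0.2512]
orientation: [0.098, 0.7, -0.098, 0.7]
wrist_force: [-0.7, 1.3, -0.8]
gripper_width: -0.0002
```

```bash
python3 - <<'E'
from h import *
from rig import bot
s=bot.read_state();M=R.from_quat(s["orientation"]).as_matrix();print(s["t"],s["tcp_pos"],np.degrees(np.arctan2(M[1,2],M[0,2])),s["q"],s["gripper_width"],s["wrist_force"])
d=bot.snapshot("wrist");cv2.imwrite("pics/w1.png",d["image"][:,:,::-1])
E
```

```text
2.25 [ 0.44456254 -0.10368469  0.25124327] -15.931989669727924 [-0.3541988   0.09244263  0.55130489  2.00531159 -0.0557867   1.05836367
  1.51531397] -0.00024387004151772392 [-0.69606849  1.26498536 -0.80329287]
```

View pics/w1.png

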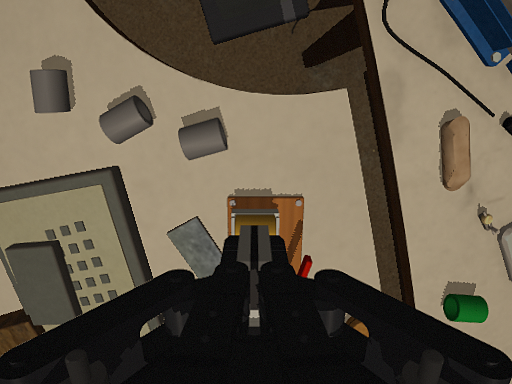

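```bash
python3 - <<'E'
from h import *
from rig import bot
i=cv2.imread("pics/w1.png");cv2.imwrite("pics/w1c.png",cv2.resize(i[180:300,200:340],None,fx=5,fy=5,interpolation=cv2.INTER_CUBIC))
s=bot.read_state();d=bot.snapshot("wrist")
P=onplane(d,[[228,196],[303,197]],.007,s);print(P)
for th,t in [(-15.93,(.5868,-.144)),(-16.7,(.5868,-.1489)),(-16.2,(.587,-.146))]:
    c,q=np.cos(np.radians(th)),np.sin(np.radians(th))
    print((P[:,:2]-t)@np.array([[c,-q],[q,c]]))
E
```

```text
[[ 0.49037858 -0.15159064  0.007     ]
 [ 0.51815552 -0.05928129  0.007     ]]
[[-0.09063527 -0.03376323]
 [-0.08926051  0.06262497]]
[[-0.09158143 -0.03028487]
 [-0.09150211  0.06611311]]
[[-0.0912252  -0.03232517]
 [-0.09030467  0.06406843]]
```

View pics/w1c.png

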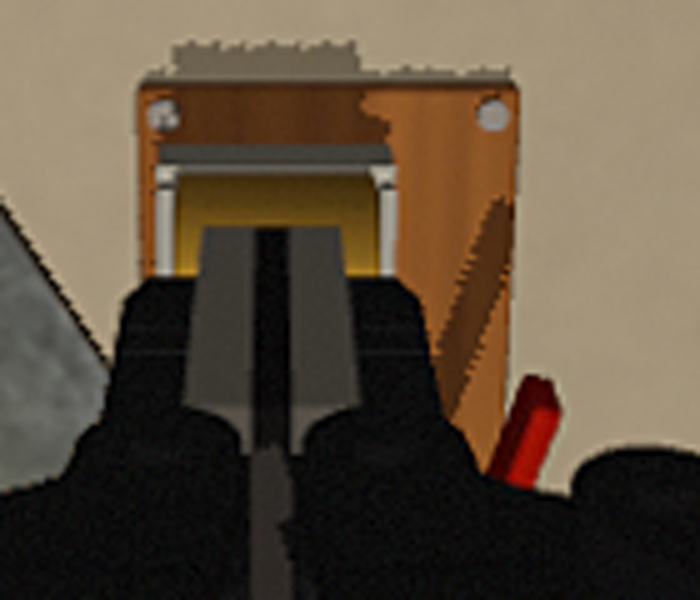

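Request:
carry_out:
  deltas: "1 0.035 0 0.014 0; 1 0.035 0 0.014 0; 1 0.035 0 0 0; 1 0.035 0 0 0; 1 0.03 0 0 0; 1 0.025 0 0 0; 1 0.016 0 0 0; 1 0.008 0 0 0"

```text
t: 3.02
tcp_pos: [0.4706, -0.1116, 0.0304]
orientation: [0.098, 0.701, -0.098, 0.699]
wrist_force: [-0.6, -0.9, 0.5]
gripper_width: -0.0003
```

```bash
cat > look.py <<'E'
from h import *
from rig import bot
import sys
th=np.radians(-16.);t=np.array([.587,-.1455]);c,q=np.cos(th),np.sin(th)
Q=np.array([[c,-q],[q,c]])
if __name__=="__main__":
    s=bot.read_state();print("t",round(s["t"],2),"G",((s["tcp_pos"][:2]-t)@Q).round(4),"z",round(s["tcp_pos"][2],4),"F",s["wrist_force"].round(1))
    for n in sys.argv[2:]:
        d=bot.snapshot(n);i=d["image"][:,:,::-1]
        if n=="top": i=cv2.resize(i[90:225,220:345],None,fx=4.4,fy=4.4,interpolation=cv2.INTER_CUBIC)
        if n=="side": i=cv2.resize(i[150:260,230:370],None,fx=5,fy=5,interpolation=cv2.INTER_CUBIC)
        cv2.imwrite(f"pics/{n}_{sys.argv[1]}.png",i)
E
python3 look.py a side wrist
```

```text
t 3.02 G [-0.1213  0.0005] z 0.0304 F [-0.6 -0.9  0.5]
```

View pics/side_a.png

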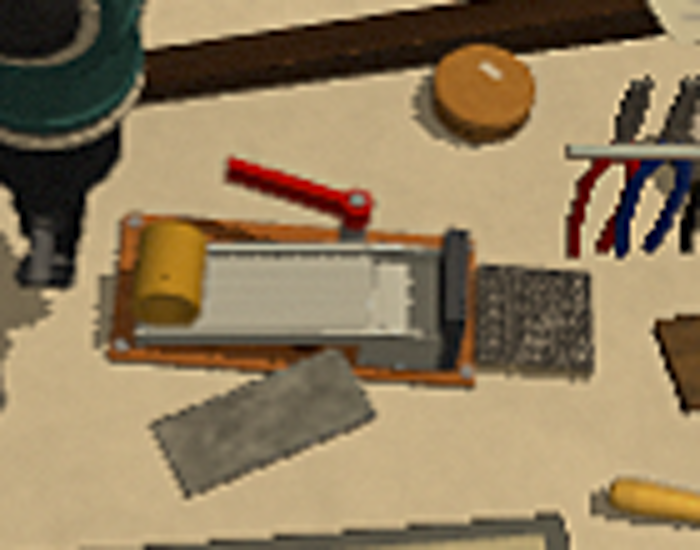

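View pics/wrist_a.png

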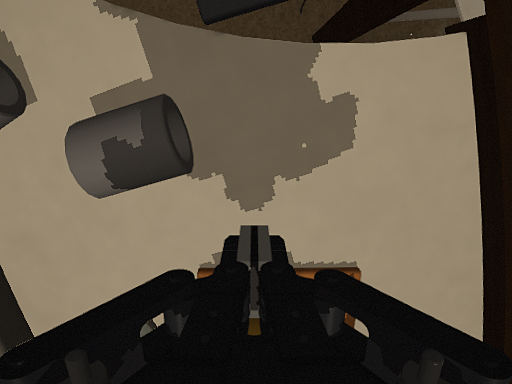

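Request:
carry_out:
  deltas: "1 0 0 0.006 0; 1 0 0 0.006 0; 1 0 0 0.006 0; 1 0 0 0.005 0; 1 0 0 0.004 0; 1 0 0 0.004 0; 1 -0.0005 0 0.004 0; 1 -0.0006 0 0.004 0"

```text
t: 3.78
tcp_pos: [0.5092, -0.1232, 0.0334]
orientation: [0.098, 0.7, -0.098, 0.7]
wrist_force: [-1.4, -0.1, 1.6]
gripper_width: -0.0002
```

Request:
carry_out:
  deltas: "1 -0.0007 0 0.005 0; 1 -0.0007 0 0.005 0; 1 -0.0007 0 0.005 0; 1 -0.0007 0 0.005 0; 1 -0.0007 0 0.005 0; 1 -0.0007 0 0.005 0; 1 -0.0007 0 0.005 0; 1 -0.0007 0 0.005 0"

```text
t: 4.45
tcp_pos: [0.548, -0.1344, 0.0391]
orientation: [0.098, 0.7, -0.099, 0.7]
wrist_force: [-0.8, 1.0, 2.0]
gripper_width: 0.0
```

```bash
python3 look.py b side top
```

```text
t 4.45 G [-0.0405 -0.0001] z 0.0391 F [-0.8  1.   2. ]
```

View pics/side_b.png

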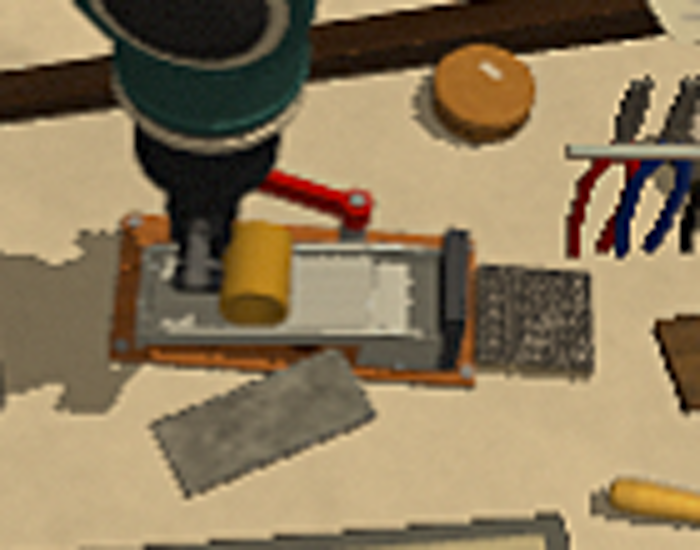

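View pics/top_b.png

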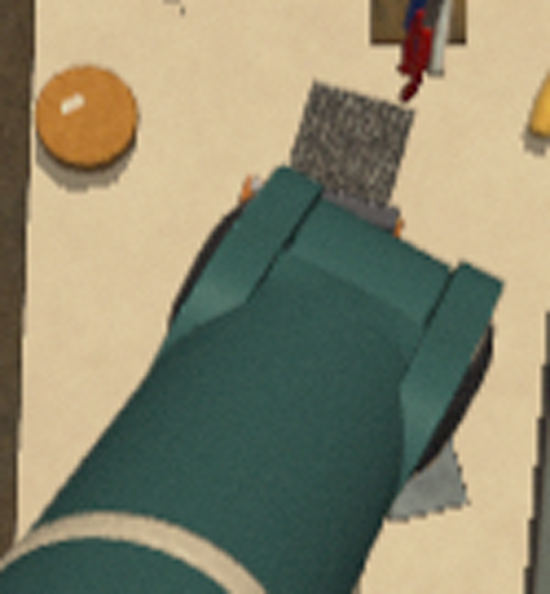

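Request:
carry_out:
  deltas: "1 -0.0006 0 0.005 0; 1 -0.0006 0 0.005 0; 1 -0.0006 0 0.005 0; 1 -0.0006 0 0.005 0; 1 -0.0006 0 0.005 0; 1 -0.0006 0 0.005 0; 1 -0.0006 0 0.005 0; 1 -0.0006 0 0.005 0"

```text
t: 5.22
tcp_pos: [0.5865, -0.1454, 0.0439]
orientation: [0.098, 0.7, -0.099, 0.7]
wrist_force: [-1.0, 0.9, 0.5]
gripper_width: -0.0001
```

Request:
carry_out:
  deltas: "1 -0.0006 0 0.004 0; 1 -0.0006 0 0.004 0; 1 -0.0005 0 0.004 0; 1 0 0 0.004 0; 1 0 0 0.003 0; 1 0 0 0.003 0; 1 0 0 0.003 0; 1 0 0 0.003 0"

```text
t: 5.88
tcp_pos: [0.6132, -0.1531, 0.0455]
orientation: [0.098, 0.7, -0.099, 0.7]
wrist_force: [1.1, 1.3, 0.2]
gripper_width: 0.0001
```

```bash
python3 look.py c side
```

```text
t 5.88 G [ 0.0273 -0.0001] z 0.0455 F [1.1 1.3 0.2]
```

View pics/side_c.png

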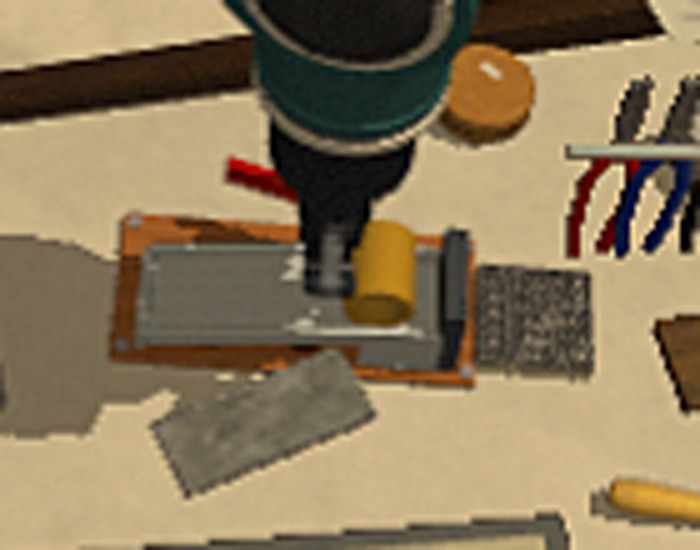

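Tube is at the crest (side crop (382,272), stop at about 455); still in front of the fingers. I push on a few mm more, gently.

Request:
carry_out:
  deltas: "1 0 0 0.002 0; 1 0 0 0.002 0; 1 0 0 0.002 0; 1 0 0 0.002 0; 1 0 0 0.002 0; 1 0 0 0 0; 1 0 0 0 0; 1 0 0 0 0"

```text
t: 6.6
tcp_pos: [0.6224, -0.1558, 0.0455]
orientation: [0.098, 0.7, -0.099, 0.7]
wrist_force: [0.3, -0.1, -0.2]
gripper_width: -0.0
```

```bash
python3 look.py d side
```

```text
t 6.6 G [ 0.0368 -0.0001] z 0.0455 F [ 0.3 -0.1 -0.2]
```

View pics/side_d.png

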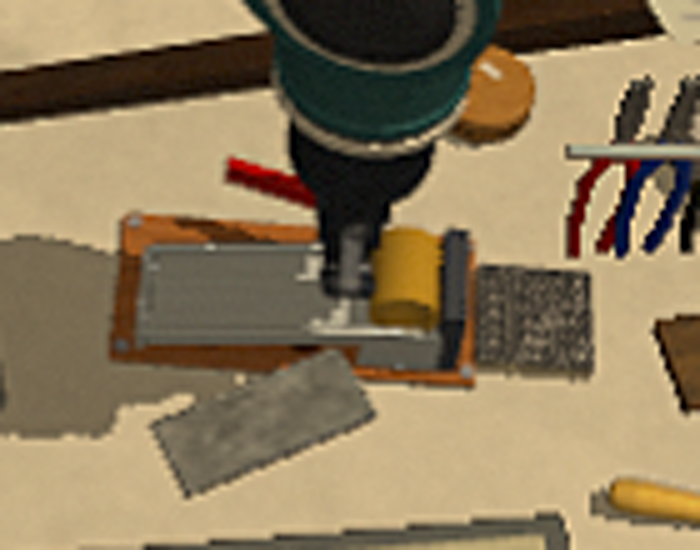

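Request:
carry_out:
  deltas: "1 0 0 -0.01 0; 1 0 0 -0.015 0; 1 -0.02 0 -0.015 0; 1 -0.03 0 0 0; 1 -0.02 0.01 0 0; 1 0 0.025 0 0; 1 0 0.03 0 0; 1 0 0.03 0 0"

```text
t: 7.32
tcp_pos: [0.6105, -0.0525, 0.1162]
orientation: [0.099, 0.7, -0.099, 0.7]
wrist_force: [0.4, 0.0, -0.6]
gripper_width: 0.0003
```

```bash
python3 look.py e side wrist
```

```text
t 7.32 G [-0.003   0.0958] z 0.1162 F [ 0.4  0.  -0.6]
```

View pics/side_e.png

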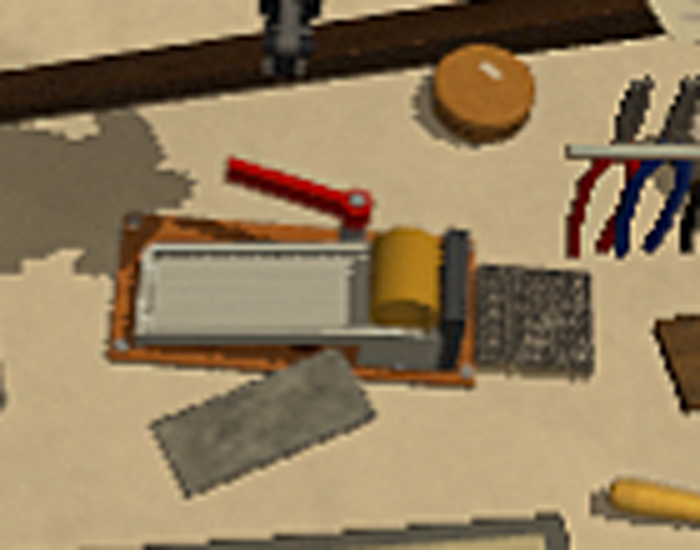

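View pics/wrist_e.png

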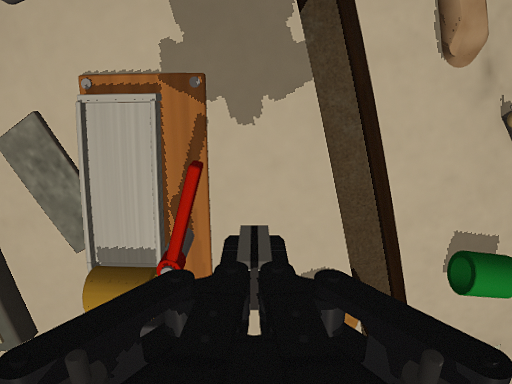

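Request:
carry_out:
  deltas: "1 0.03 0 0 0; 1 0.02 0 0 0; 1 0.012 0 0 0; 1 0.004 -0.004 0 0; 1 0 -0.006 0.001 0; 1 0 -0.006 0.001 0; 1 0 -0.006 0 0; 1 0 -0.006 -0.001 0"

```text
t: 8.08
tcp_pos: [0.6039, -0.0816, 0.0506]
orientation: [0.099, 0.7, -0.099, 0.701]
wrist_force: [-0.2, -0.5, -0.1]
gripper_width: 0.0002
```

Request:
carry_out:
  deltas: "1 0 -0.006 -0.002 0; 1 0 -0.006 -0.002 0; 1 0 -0.006 -0.002 0; 1 0 -0.006 -0.001 0; 1 0 -0.006 -0.001 0; 1 0 0 0 0; 1 0 0 0 0; 1 0 0 0 0"

```text
t: 8.75
tcp_pos: [0.5876, -0.107, 0.0495]
orientation: [0.098, 0.7, -0.098, 0.7]
wrist_force: [1.0, 1.1, -0.2]
gripper_width: -0.0001
```

```bash
python3 look.py f side wrist
```

```text
t 8.75 G [-0.01    0.0372] z 0.0495 F [ 1.   1.1 -0.2]
```

View pics/side_f.png

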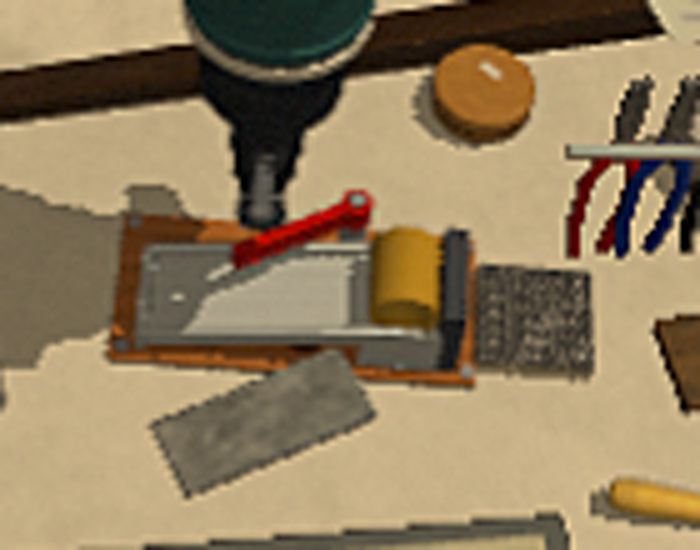

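View pics/wrist_f.png

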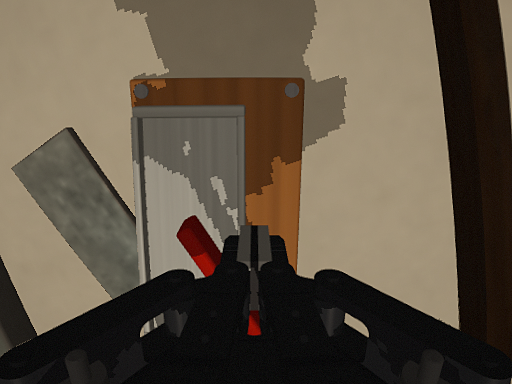

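Request:
carry_out:
  deltas: "1 0 -0.006 0.001 0; 1 0 -0.006 0.002 0; 1 0 -0.005 0.002 0; 1 0 -0.005 0.003 0; 1 0 -0.005 0.003 0; 1 0 -0.005 0.004 0; 1 0 -0.004 0.004 0; 1 0 -0.004 0.005 0"

```text
t: 9.52
tcp_pos: [0.5998, -0.1529, 0.0495]
orientation: [0.099, 0.7, -0.099, 0.7]
wrist_force: [-0.1, 0.8, -0.6]
gripper_width: -0.0
```

Request:
carry_out:
  deltas: "1 0 -0.002 0.004 0; 1 0 -0.001 0.004 0; 1 0 -0.001 0.003 0; 1 0 0 0.003 0; 1 0 0 0 0; 1 0 0 0 0; 1 0 0 0 0; 1 0 0 0 0"

```text
t: 10.18
tcp_pos: [0.6119, -0.1598, 0.0496]
orientation: [0.098, 0.7, -0.098, 0.7]
wrist_force: [0.1, -0.7, 0.8]
gripper_width: 0.0004
```

```bash
python3 look.py g side wrist
```

```text
t 10.18 G [ 0.0279 -0.0069] z 0.0496 F [ 0.1 -0.7  0.8]
```

View pics/side_g.png

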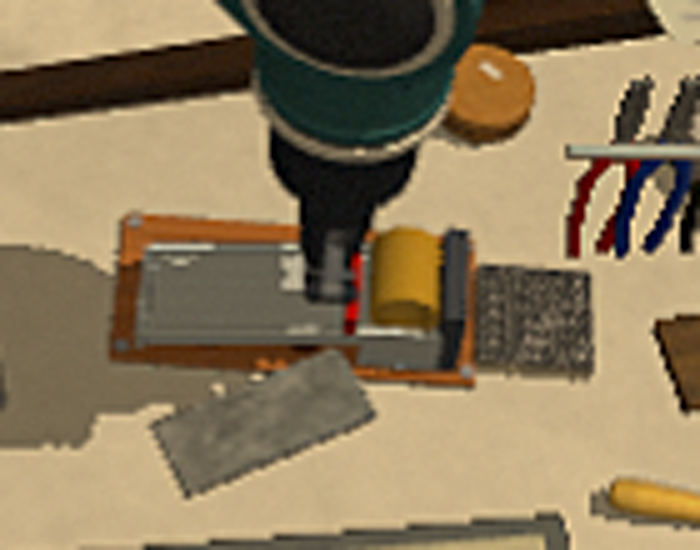

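View pics/wrist_g.png

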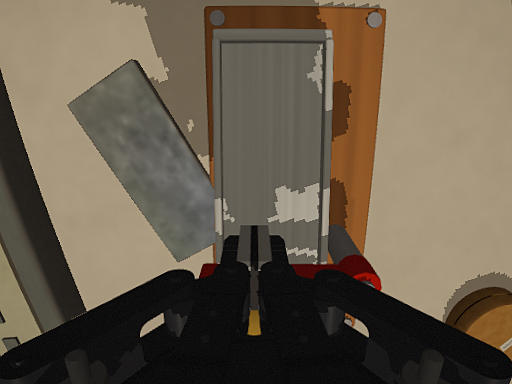

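Request:
carry_out:
  deltas: "1 0 0 0.001 0; 1 0 0 0.001 0; 1 0 0 0.001 0; 1 0 0 0.001 0; 1 0 0 0 0; 1 0 0 0 0; 1 0 0 0 0; 1 0 0 0 0"

```text
t: 10.95
tcp_pos: [0.6136, -0.1605, 0.0491]
orientation: [0.099, 0.702, -0.098, 0.699]
wrist_force: [-17.4, 4.6, 12.8]
gripper_width: 0.0001
```

Request:
carry_out:
  deltas: "1 0 0 -0.004 0; 1 0 0 -0.008 0; 1 0 0 -0.015 0; 1 0 0 -0.02 0; 1 -0.02 0 -0.02 0; 1 -0.035 0 -0.03 0; 1 -0.035 0 -0.03 0; 1 -0.035 0 -0.03 0"

```text
t: 11.62
tcp_pos: [0.4714, -0.1199, 0.165]
orientation: [0.099, 0.7, -0.099, 0.7]
wrist_force: [0.8, 0.7, 1.6]
gripper_width: 0.0002
```

Request:
carry_out:
  deltas: "1 -0.03 0.03 -0.01 0; 1 0 0.04 0 0; 1 0 0.04 0 0; 1 0 0.04 0 0; 1 0 0.04 0 0; 1 0 0 0 0; 1 0 0 0 0; 1 0 0 0 0"

```text
t: 12.28
tcp_pos: [0.5157, 0.0635, 0.193]
orientation: [0.098, 0.7, -0.099, 0.7]
wrist_force: [0.2, -1.2, -0.8]
gripper_width: 0.0001
```

```bash
python3 look.py h side top; python3 - <<'E'
from look import *
d=bot.snapshot("top");
def G(p,z): return ((onplane(d,p,z)[:,:2]-t)@Q*1e3).round(1)
hsv=cv2.cvtColor(d["image"],cv2.COLOR_RGB2HSV);m=np.zeros(hsv.shape[:2],np.uint8);m[90:225,220:345]=1
red=((hsv[...,0]<6)|(hsv[...,0]>174))&(hsv[...,1]>180)&(hsv[...,2]>90)&(m>0)
yx=np.argwhere(red)[:,::-1];g=G(yx,.066);print("red",len(g));dd=g-[43,42];r=np.hypot(*dd.T)
k=(r>20)&(r<85);l=cv2.fitLine(g[k].astype(np.float32),cv2.DIST_HUBER,0,.01,.01).ravel();print("bar line",l, "ang",np.degrees(np.arctan2(-abs(l[1]),-l[0]*-np.sign(l[1]))))
br=(hsv[...,0]>18)&(hsv[...,0]<28)&(hsv[...,1]>180)&(m>0);yx=np.argwhere(br)[:,::-1];g=G(yx,.055);print("brass",len(g),np.median(g,0),g.min(0),g.max(0))
E
```

```text
t 12.28 G [-0.1261  0.1812] z 0.193 F [ 0.2 -1.2 -0.8]
red 136
bar line [ 9.9791577e-03 -9.9995023e-01  4.1702065e+01 -5.4108963e+00] ang -90.57177
brass 255 [72.9  2.8] [ 52.8 -19.9] [91.6 26. ]
```

View pics/side_h.png

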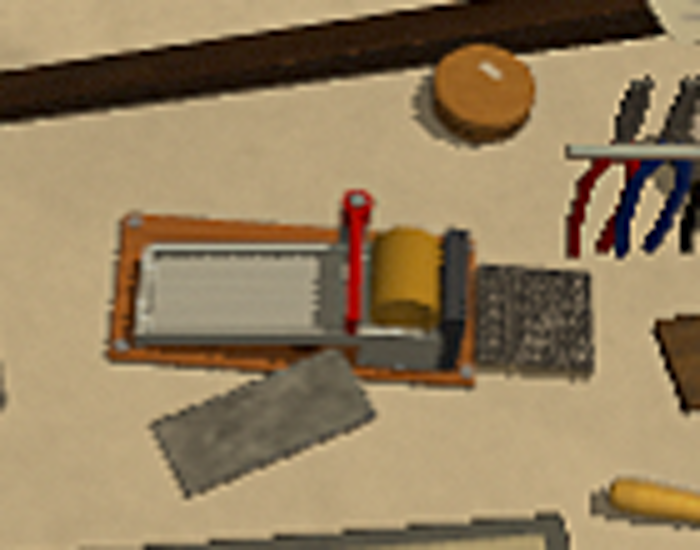

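View pics/top_h.png

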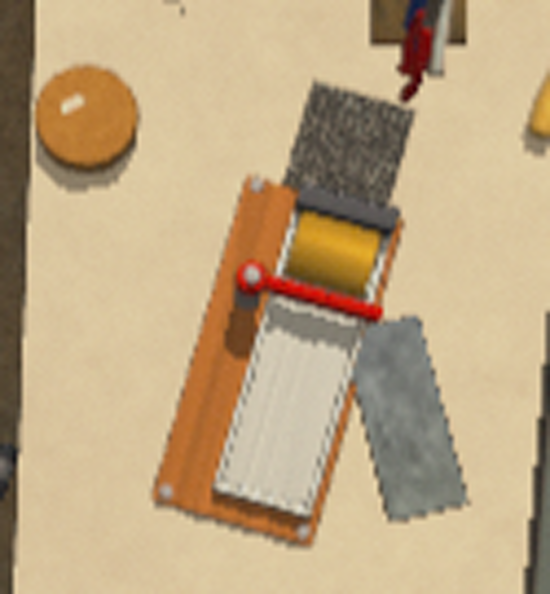

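The tube lies in the seat at x ≈ 73 mm, and the keeper is across at about 270°. The bystanders have not moved and the arm is clear, so I'm handing in.

```bash
python3 -c "
from rig import bot
print(bot.finish_job())"
```

```text
the job is handed in; nothing more can be done
None
```

I pushed the brass tube up the gutter with the shut fingers until it dropped into the seat. I then swept the red keeper round to its end stop, where the wrist force rose to about 20 N, and backed the arm clear. The job is handed in at about 12 s of the 51 s; no verdict was reported.

- **Tube:** in the last top view its centre is at x ≈ 73 mm, where 72 is nominal. I did not measure its height directly. In the side view it lies low against the stop.
- **Keeper:** the bar lies within about 1° of straight across the gutter, at 269–270°.
- **Bystanders:** the wooden tin and the perforated block look unmoved in the top and side views. The pouch was outside the last cropped views, but the arm went nowhere near it after its first swing, at about 25 cm height.
- **Disagreement:** the top and side views put the gutter about 5 mm and 0.8° apart. I used a value between the two, based on the wrist view, and the pushes ran true with it.

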